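# Trimming tools back in their graded tray

### The arm

A 6-joint arm with a two-finger parallel gripper is mounted at the origin on a cart in front of the work surface, level with it; the furniture and walls round the work are solid. World frame = base frame: x ahead of the robot, y to its left, z up, the work surface at z = 0. Lengths are in m, angles in rad, forces in N, time in s.
With the tool pointing down it reaches from about 0.35 to 0.85 m from the base axis. Payload 8.1 kg.
Tool frame: the origin (TCP) lies on the centre line of the jaws, within the pads' length; the fingertips stand 17 mm ahead of it and the grasp point (between the pads) lies 2 mm behind it; z points along the fingers, y is the line along which they close (so a half turn about z gives the same grasp; the last joint's range is limited). The gripper opens to 93 mm and grips with 3 to 60 N. Pads are 15 mm wide; open, the fingers measure 128 mm over their backs; the gripper's body (75 mm by 188 mm) begins 65 mm behind the grasp point.
Start: joints at [1.028, 0.13, 1.488, -0, 1.523, -0.085], TCP at [0.265, 0.538, 0.236] pointing down, gripper open.
Joint ranges: [-2.96, 2.96], [-0.89, 2.26], [0.02, 2.5], [-1.34, 4.48], [0, 2.73], [-2.66, 2.66]. Speed limits (rad/s): [2.39, 2.39, 2.79, 3.14, 3.14, 3.14].

### API

Orientations are given as a rotation vector (axis times angle).
In Python, from plant import status, eyes, robot gives the robot as it stands. The module is installed in compiled form; this text tells all that it offers.
- The arm moves only by the tool servo_tool, never from a script. Its argument "plan" is text: rows parted by semicolons, each of 4 numbers parted by spaces: the shift along the tool's x, y, z in m, then the turn about the tool's z in degrees. A call has 1 to 12 rows; each row is the pose to reach, as a shift and turn from the pose commanded when the call began, along the tool's axes at that moment; what a row does not reach only later rows make up. A row lasts 1/12 s, in which the tool goes at most 41.7 mm and 7.16 degrees, less where a joint would pass 70% of its speed; a pose out of reach is approached as far as the arm can. A call with a gripper value outside its range is refused whole. "grip" is the closure, from -1 (fully open) to 1 (shut), set as the call begins (left out, the last holds). The fingers move at their own pace and stop on an object; "grip_force" is the grip in N (left out, the last holds). Time passes only in rows, so rows that repeat a pose let the fingers close. It gives the time, the measured TCP pose, the force, the opening and the grip force at its end, in the units of the state.
- status.read_state(): the state, without advancing time (a new reading comes with each control period).
- eyes.read_camera(name): name is "scene" or "top" or "wrist"; returns a dict with "image" (420x560x3 uint8, blue, green, red), "fovy" (degrees; the focal length in pixels is half the picture's height over the tangent of half this angle, whatever the lens; pixels are square), "cx", "cy" (the principal point, pixels), "world_from_camera" (4x4, takes a point from camera to world coordinates); the wrist camera has in their place "hand_eye" (4x4, takes a point from camera to tool coordinates, whose origin is the TCP and whose axes are the flange's). Camera axes: x right, y down, z forward; pixel columns grow to the right and rows downward; lengths in m; the calibration is good to about 2 mm. The wrist camera is an equidistant fisheye: a pixel r from the principal point sees the ray r / f radians off the axis. A picture is of the moment at which its call begins: read the wrist's pose just before it. There is no depth.
- robot.close_job(): hands the job in; it is judged then, once.
The state is a dict: "t": time; "q": joint angles; "dq": joint speeds; "joint_torque": joint torques, N m; "tool_pos": TCP position; "orientation": TCP orientation; "force": force on the tool from outside, world axes, zero at the start; "wrist_torque": the same for the moment, N m; "opening": finger opening in m; "gripper_force": force on a finger pad.
Only numpy, scipy, OpenCV 4.12 (cv2) and the standard library are available. Lean on these libraries where they do the work, as an engineer would, in place of code of your own. Each camera call takes 0.05 s, during which the arm holds its last target. There are 200 camera calls.

### The job

Put the four loop trimming tools back in the fitted tray in order of size, the smallest at the left in the narrowest cutout and the largest at the right in the widest, loops away from you in the wide pockets, each lying flat on the felt. The needle tool is not part of the set: leave it where it lies.

Things in the scene. Friction and masses are not known exactly. Their poses are not given: they have to be found in the camera images.
- loop_s: smallest of four like trimming tools: pale wooden handle 12 mm thick, 92 mm long, brass ferrule 12 mm, flat steel loop 22 mm wide, 28 mm long. Lies flat, does not roll. Origin: underside of the handle near the balance point (grip here, across, along y). x along the handle to the loop, z up: wood x = -72 to +20 mm, loop tip +60 mm.
- loop_m: second smallest of four like trimming tools: pale wooden handle 14 mm thick, 96 mm long, brass ferrule 12 mm, flat steel loop 30 mm wide, 32 mm long. Lies flat, does not roll. Origin: underside of the handle near the balance point (grip here, across, along y). x along the handle to the loop, z up: wood x = -76 to +20 mm, loop tip +64 mm.
- loop_l: second largest of four like trimming tools: pale wooden handle 16 mm thick, 100 mm long, brass ferrule 12 mm, flat steel loop 38 mm wide, 38 mm long. Lies flat, does not roll. Origin: underside of the handle near the balance point (grip here, across, along y). x along the handle to the loop, z up: wood x = -80 to +20 mm, loop tip +70 mm.
- loop_xl: largest of four like trimming tools: pale wooden handle 18 mm thick, 106 mm long, brass ferrule 12 mm, flat steel loop 46 mm wide, 44 mm long. Lies flat, does not roll. Origin: underside of the handle near the balance point (grip here, across, along y). x along the handle to the loop, z up: wood x = -86 to +20 mm, loop tip +76 mm.
- tray: fixed brown wooden tray, 21 mm high, grey felt floor at 5 mm. Origin: on the surface, mid-trough. x along the cutouts, away from the robot within 0.3 rad. Spans x -101 to 92, y +-110 mm. Finger trough across, x +-26 mm, open-sided. Behind it (+x) wide loop pockets, in front narrow handle channels. Walls plain for 8 mm, bevelled above (7 mm a side at channels, 4.5 at pockets).
- cutout_1 (a point): cutout of the smallest tool, leftmost (tray y = +88 mm): channel 17 mm wide, pocket 29 mm wide, 8 mm longer than the tool at each end. Point: on the felt in mid-trough, where that tool's origin comes to lie; axes as the tray's, loop to +x.
- cutout_2 (a point): cutout of the second smallest tool, second from the left (tray y = +38 mm): channel 19 mm wide, pocket 37 mm wide, 8 mm longer than the tool at each end. Point: on the felt in mid-trough, where that tool's origin comes to lie; axes as the tray's, loop to +x.
- cutout_3 (a point): cutout of the second largest tool, third from the left (tray y = -16 mm): channel 21 mm wide, pocket 45 mm wide, 8 mm longer than the tool at each end. Point: on the felt in mid-trough, where that tool's origin comes to lie; axes as the tray's, loop to +x.
- cutout_4 (a point): cutout of the largest tool, rightmost (tray y = -76 mm): channel 23 mm wide, pocket 53 mm wide, 8 mm longer than the tool at each end. Point: on the felt in mid-trough, where that tool's origin comes to lie; axes as the tray's, loop to +x.
- needle: needle tool, not of the set, no cutout: thin pale wooden handle with a needle, no loop, 11 x 150 x 12 mm; lies in front, nearest the robot. Origin: underside, middle; its length runs along its y.
Things that resemble listed ones, but are neither listed nor needed, are in the scene too. What is shaped like the loop_l but purple is not meant.

How it is judged:
By the outcome, as a careful person would: the job done as asked, in the order asked, and still so for the second after the job is handed in, with the robot touching nothing.
It also fails if it takes over 96 s, if anything falls off the work surface, if the arm or the gripper's body presses on something with over 40 N, if the wrist force passes 120 N, or if a joint passes its speed limit or range.

## Working session

There is one attempt and no reset: what is moved stays moved. The work goes in short steps, Python scripts to look and compute and a tool call to move; the robot and the scene stay as the last step left them, time stands still between calls to the robot, and variables do not carry over. Pictures are saved under pics/ and viewed, at most 14 in all, crops included, and the job is handed in when it is done.

Besides the shell and the picture viewer there is one more tool, called after "Request:" in YAML: its name, and indented under it one key for each argument. servo_tool: Moves the arm, as the interface text tells. Its arguments: {"type":"object","properties":{"plan":{"type":"string"},"grip":{"type":"number"},"grip_force":{"type":"number"}},"required":["plan"]}

```bash
mkdir -p pics
cat > h.py <<'E'
import numpy as np, cv2
from plant import status, eyes, robot
from scipy.spatial.transform import Rotation as R
def cam(n):
    s=status.read_state(); c=eyes.read_camera(n); c['s']=s; return c
def ray2plane(c,uv,z):
    uv=np.atleast_2d(np.float64(uv)); f=c['image'].shape[0]/2/np.tan(np.radians(c['fovy'])/2)
    T=np.array(c['world_from_camera']); d=np.c_[(uv[:,0]-c['cx'])/f,(uv[:,1]-c['cy'])/f,np.ones(len(uv))]@T[:3,:3].T
    o=T[:3,3]; return o+d*((z-o[2])/d[:,2])[:,None]
def proj(c,p):
    p=np.atleast_2d(p); f=c['image'].shape[0]/2/np.tan(np.radians(c['fovy'])/2)
    T=np.array(c['world_from_camera']); q=(p-T[:3,3])@T[:3,:3]
    return np.c_[c['cx']+f*q[:,0]/q[:,2],c['cy']+f*q[:,1]/q[:,2]]
E
python3 - <<'E'
from h import *
for n in('top','scene'):
    c=cam(n); cv2.imwrite(f'pics/{n}0.png',c['image']); print(n,c['fovy'],c['cx'],c['cy'],np.round(c['world_from_camera'],3).tolist())
c=cam('wrist');print(c['fovy'],np.round(c['hand_eye'],3).tolist()); s=c['s'];print(s['t'],s['tool_pos'],s['orientation'],R.from_rotvec(s['orientation']).as_matrix().round(3).tolist(),s['opening'])
E
```

```text
top 49.49963407791692 273.89069262809977 216.0839090268937 [[0.005, -0.99, 0.139, 0.294], [-1.0, -0.003, 0.011, -0.12], [-0.011, -0.139, -0.99, 1.391], [0.0, 0.0, 0.0, 1.0]]
scene 49.37144521160509 279.0831230324215 203.45969831766158 [[0.6, -0.463, 0.653, -0.635], [-0.8, -0.331, 0.5, -0.965], [-0.015, -0.822, -0.569, 1.013], [0.0, 0.0, 0.0, 1.0]]
65.70646984690485 [[-0.002, -0.961, -0.276, 0.075], [1.0, -0.002, -0.001, -0.0], [0.0, -0.276, 0.961, -0.149], [0.0, 0.0, 0.0, 1.0]]
0.1 [0.26491482 0.53779484 0.23468302] [-7.12774564e-01 -3.05913898e+00  2.52785297e-03] [[-0.897, 0.442, -0.001], [0.442, 0.897, -0.001], [0.0, -0.002, -1.0]] 0.09277268423910838
```

View pics/top0.png

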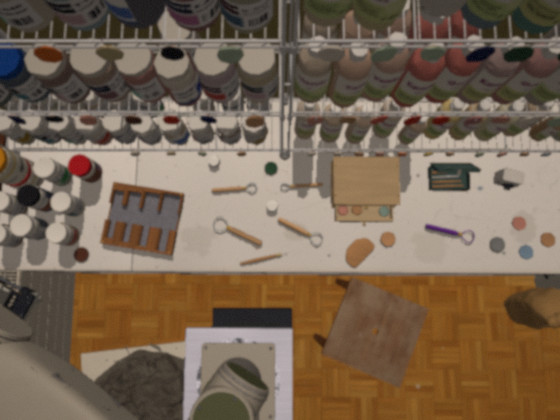

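View pics/scene0.png

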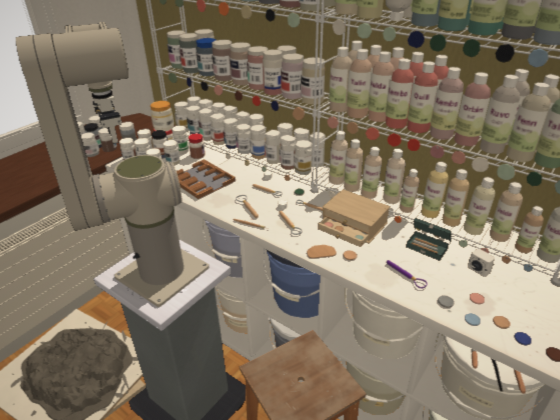

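Top view: the tray is at about (143,219), with the four loop tools at about (234,189), (302,186), (240,234) and (299,231). The needle is at (262,259) and the purple decoy at (448,232). The scene view agrees.

Run:
```python
from h import *
c=cam('top'); im=c['image']
cr=im[150:275,90:335]; cv2.imwrite('pics/crop1.png',cv2.resize(cr,(784,400),interpolation=cv2.INTER_CUBIC))
P=dict(tA=(212,190),tAl=(257,188),tB=(322,184),tBl=(281,187),tC=(261,244),tCl=(214,221),tD=(279,220),tDl=(323,244),n=(262,259),tr1=(115,184),tr2=(183,192),tr3=(175,257),tr4=(102,245),post=(285,155))
for k,v in P.items(): print(k,ray2plane(c,v,0.005 if k[:2]!='tr' else .021)[0].round(3)[:2])
```

```text
tA [0.57  0.088]
tAl [ 0.576 -0.051]
tB [ 0.589 -0.253]
tBl [ 0.58  -0.126]
tC [ 0.403 -0.065]
tCl [0.473 0.08 ]
tD [ 0.476 -0.12 ]
tDl [ 0.403 -0.254]
n [ 0.357 -0.069]
tr1 [0.585 0.386]
tr2 [0.56  0.175]
tr3 [0.361 0.193]
tr4 [0.396 0.415]
post [ 0.682 -0.138]
```

View pics/crop1.png

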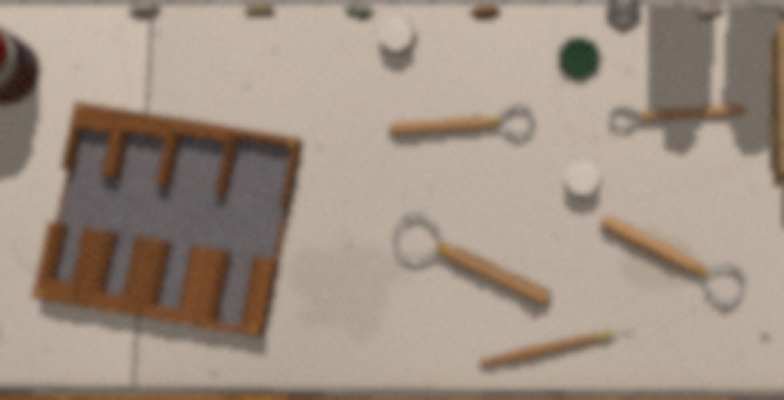

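The lengths (139, about 130, 161 and 152 mm) point to: upper left = m, upper right = s (loop facing left), lower left = xl, lower right = l. Next I'll measure closer with the wrist camera.

Request:
servo_tool:
  plan: "-0.312 -0.17 0 -19.5;-0.312 -0.17 0 -19.5;-0.312 -0.17 0 -19.5;-0.312 -0.17 0 -19.5;-0.312 -0.17 0 -19.5;-0.312 -0.17 0 -19.5;-0.312 -0.17 0 -19.5;-0.312 -0.17 0 -19.5;-0.312 -0.17 0 -19.5;-0.312 -0.17 0 -19.5;-0.312 -0.17 0 -19.5;-0.312 -0.17 0 -19.5"
  grip: -1

```text
t: 1.2
tool_pos: [0.4696, 0.2481, 0.2354]
orientation: [-0.185, -3.135, -0.0]
force: [0.3, -0.3, -0.1]
opening: 0.0933
gripper_force: 0.0
```

```bash
cat >> h.py <<'E'
def pose(s):
    T=np.eye(4); T[:3,:3]=R.from_rotvec(s['orientation']).as_matrix(); T[:3,3]=s['tool_pos']; return T
def wray(c,uv,z):
    uv=np.atleast_2d(np.float64(uv)); f=c['image'].shape[0]/2/np.tan(np.radians(c['fovy'])/2)
    p=uv-[c['cx'],c['cy']]; r=np.hypot(*p.T); th=r/f; k=np.sin(th)/np.maximum(r,1e-9)
    T=pose(c['s'])@np.array(c['hand_eye']); d=np.c_[p*k[:,None],np.cos(th)]@T[:3,:3].T; o=T[:3,3]
    return o+d*((z-o[2])/d[:,2])[:,None]
def go(x,y,z,yaw):
    "tool shift for world target; yaw = angle of tool x axis in world (deg)"
    s=status.read_state(); T=pose(s); d=T[:3,:3].T@(np.array([x,y,z])-T[:3,3])
    cur=np.degrees(np.arctan2(T[1,0],T[0,0])); t=-((yaw-cur+180)%360-180)
    print('shift',d.round(4),'turn',round(t,2),'t',s['t'],'pos',T[:3,3].round(4),'yaw',cur.round(2),'q6',round(s['q'][5],2),'open',round(s['opening'],4))
E
python3 - <<'E'
from h import *
import pickle
c=cam('wrist'); pickle.dump(c,open('w1.pkl','wb')); cv2.imwrite('pics/w1.png',cv2.resize(c['image'],(784,588),interpolation=cv2.INTER_CUBIC)); go(.47,.25,.235,180-6.8); print(c['s']['q'],c['s']['force'])
E
```

```text
shift [-0.0005  0.0015  0.0005] turn 0.11 t 1.25 pos [0.4693 0.2486 0.2355] yaw 173.31 q6 -1.06 open 0.0934
[ 3.89213200e-01 -5.57931077e-02  1.67943745e+00  5.10234929e-04
  1.51848673e+00 -1.06361793e+00] [ 0.28917316 -0.33656215 -0.09650531]
```

View pics/w1.png

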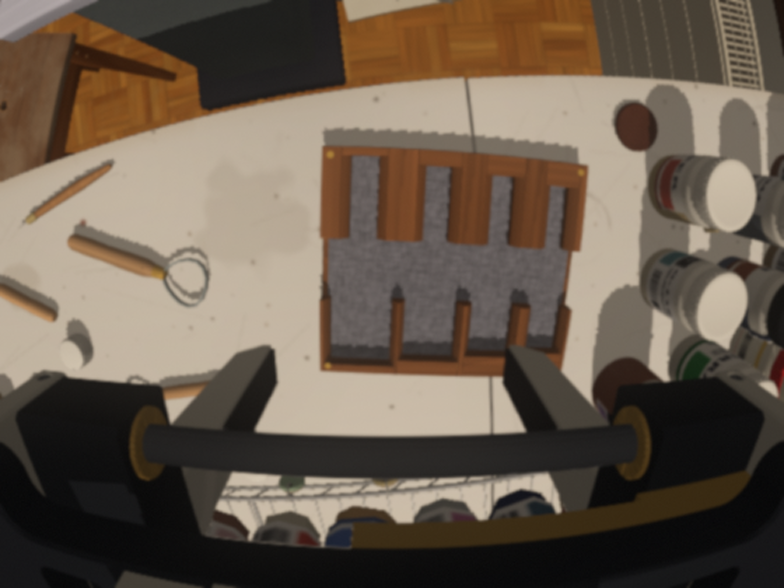

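Wrist view: tray rim corners at about (326,150), (586,168), (565,371) and (322,369). The xl tool runs from (72,242) to a loop at (187,276). I'll refine the tray, then look at the tools from (0.53,-0.10).

Run:
```python
from h import *
import pickle
c=pickle.load(open('w1.pkl','rb')); im=c['image']; print(c['cx'],c['cy'])
hsv=cv2.cvtColor(cv2.GaussianBlur(im,(3,3),0),cv2.COLOR_BGR2HSV)
m=cv2.inRange(hsv,(3,110,40),(14,255,200)); m[:95]=0;m[275:]=0;m[:,:215]=0;m[:,430:]=0
f=cv2.inRange(hsv,(0,0,50),(180,70,135))
k=np.ones((3,3)); m=cv2.morphologyEx(m,cv2.MORPH_OPEN,k)
n,l,st,_=cv2.connectedComponentsWithStats(m); print(st[1:][st[1:,4]>100])
pts=[]
# rim corners by hand (784 scale)/1.4
for p in [(323,147),(587,167),(566,373),(321,370)]:
    w=wray(c,np.array(p)/1.4,.021)[0]; pts.append(w[:2]); print(p,w.round(4))
pts=np.array(pts); loc=np.array([[-101,-110],[-101,110],[92,110],[92,-110]])/1e3
A=np.cov(np.r_[0,0]) if 0 else None
a=loc-loc.mean(0); b=pts-pts.mean(0); th=np.arctan2((a[:,0]*b[:,1]-a[:,1]*b[:,0]).sum(),(a*b).sum())
Rm=np.array([[np.cos(th),-np.sin(th)],[np.sin(th),np.cos(th)]]); o=pts.mean(0)-Rm@loc.mean(0); print('tray',o,th,np.degrees(th),((loc@Rm.T+o)-pts).round(4).tolist())
v=cv2.resize(np.where(m[...,None]>0,im,im//3)[90:285,200:435],None,fx=3,fy=3,interpolation=cv2.INTER_NEAREST); 
cv2.imwrite('pics/tm.png',v)
go(.53,-.10,.235,180)
```

```text
278.18152717489806 212.3568919609169
[[ 229  105  190   74 8419]
 [ 229  212    7   47  283]
 [ 237  214  125   54 2188]
 [ 362  217   16   30  377]
 [ 389  219   18   43  362]]
(323, 147) [0.3691 0.2065 0.021 ]
(587, 167) [0.405  0.4222 0.021 ]
(566, 373) [0.5906 0.3984 0.021 ]
(321, 370) [0.5574 0.1757 0.021 ]
tray [0.48498308 0.30000915] -0.15142074371114164 -8.675769545380518 [[-0.0005, 0.0], [-0.0033, 0.0018], [0.0019, -0.0036], [0.0019, 0.0017]]
shift [-0.1009 -0.3392  0.0004] turn -6.69 t 1.25 pos [0.4693 0.2486 0.2355] yaw 173.31 q6 -1.06 open 0.0934
```

View pics/tm.png

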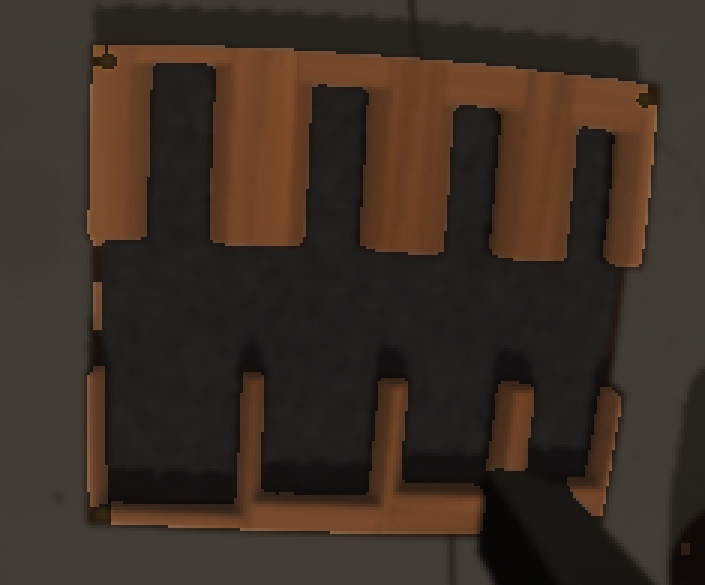

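Request:
servo_tool:
  plan: "-0.1 -0.34 0 -6.7;-0.1 -0.34 0 -6.7;-0.1 -0.34 0 -6.7;-0.1 -0.34 0 -6.7;-0.1 -0.34 0 -6.7;-0.1 -0.34 0 -6.7;-0.1 -0.34 0 -6.7;-0.1 -0.34 0 -6.7;-0.1 -0.34 0 -6.7;-0.1 -0.34 0 -6.7;-0.1 -0.34 0 -6.7;-0.1 -0.34 0 -6.7"

```text
t: 2.25
tool_pos: [0.5294, -0.0999, 0.2355]
orientation: [0.001, -3.141, -0.001]
force: [0.1, 0.8, 0.8]
opening: 0.0931
gripper_force: 0.0
```

Run:
```python
from h import *
import pickle
c=pickle.load(open('w1.pkl','rb')); im=c['image']
hsv=cv2.cvtColor(im,cv2.COLOR_BGR2HSV); sat=hsv[...,1].astype(float)
U=lambda x,y:(x/3+200-1/3,y/3+90-1/3)
def edge(row,x0):
    xs=np.arange(int(x0)-4,int(x0)+5); g=np.gradient(cv2.GaussianBlur(sat,(3,5),0)[row,int(x0)-5:int(x0)+6])[1:-1]; w=np.abs(g)**2; return (xs*w).sum()/w.sum()
loc=[];P=[]
for ch,y,lines in [(4,-76,[(100,151,215),(160,149,213),(220,147,211)]),(3,-16,[(120,311,366),(170,309,364),(220,306,361)]),(2,38,[(130,453,498),(175,450,495),(220,446,493)]),(1,88,[(150,575,612),(195,571,608),(240,568,605)])]:
    for r,a,b in lines:
        row=int(round(U(0,r)[1])); ea,eb=edge(row,U(a,0)[0]),edge(row,U(b,0)[0])
        za,zb=(.005,.013) if ch==4 else (.013,.005)
        pa,pb=wray(c,(ea,row),za)[0],wray(c,(eb,row),zb)[0]; print(ch,'w',np.linalg.norm(pa-pb).round(4),((pa+pb)/2)[:2].round(4)); P.append(((pa+pb)/2)[:2]); loc.append(y/1e3)
P=np.array(P);loc=np.array(loc)
from scipy.optimize import least_squares
def res(p): # p: th, off ; y_tray = -sin*x+cos*y - off
    return -np.sin(p[0])*P[:,0]+np.cos(p[0])*P[:,1]-p[1]-loc
s=least_squares(res,[-.13,.3]); th,off=s.x; print('th',th,np.degrees(th),off,(s.fun*1e3).round(1))
# x along: corners outer at rim z .021, trough faces
X=[]
for (u,v),x,z in [((92,45),-.101,.021),((657,83),-.101,.021),((370,57),-.101,.021),((255,244),-.026,.021),((405,253),-.026,.021),((530,260),-.026,.021),((250,373),.026,.021),((392,379),.026,.021),((515,382),.026,.021),((90,523),.092,.021),((300,530),.092,.021)]:
    p=wray(c,U(u,v),z)[0]; X.append(np.cos(th)*p[0]+np.sin(th)*p[1]-x)
print('x offs',np.round(X,4)); xo=np.median(X)
o=np.array([np.cos(th)*xo-np.sin(th)*off,np.sin(th)*xo+np.cos(th)*off]); print('tray origin',o)
c=cam('wrist'); pickle.dump(c,open('w2.pkl','wb')); cv2.imwrite('pics/w2.png',cv2.resize(c['image'],(784,588),interpolation=cv2.INTER_CUBIC)); print(c['s']['tool_pos'],c['s']['t'])
```

```text
4 w 0.0251 [0.3937 0.2359]
4 w 0.0251 [0.4166 0.2321]
4 w 0.0251 [0.4396 0.2283]
3 w 0.0232 [0.4086 0.2944]
3 w 0.0232 [0.427  0.2913]
3 w 0.0232 [0.4467 0.2882]
2 w 0.0218 [0.417  0.3481]
2 w 0.0215 [0.4346 0.345 ]
2 w 0.0216 [0.4523 0.3423]
1 w 0.0197 [0.429  0.3968]
1 w 0.0202 [0.4471 0.3939]
1 w 0.0198 [0.4653 0.3908]
th -0.16266717147698595 -9.320142390962141 0.37281282956124256 [-0.2 -0.3 -0.3 -0.1 -0.2 -0.1  0.3  0.   0.2  0.2  0.3  0.2]
x offs [0.4314 0.4301 0.4316 0.4293 0.4298 0.4295 0.4278 0.4279 0.4271 0.4292
 0.4283]
tray origin [0.48396074 0.29837391]
[ 0.52938459 -0.09988176  0.23549916] 2.25
```

View pics/w2.png

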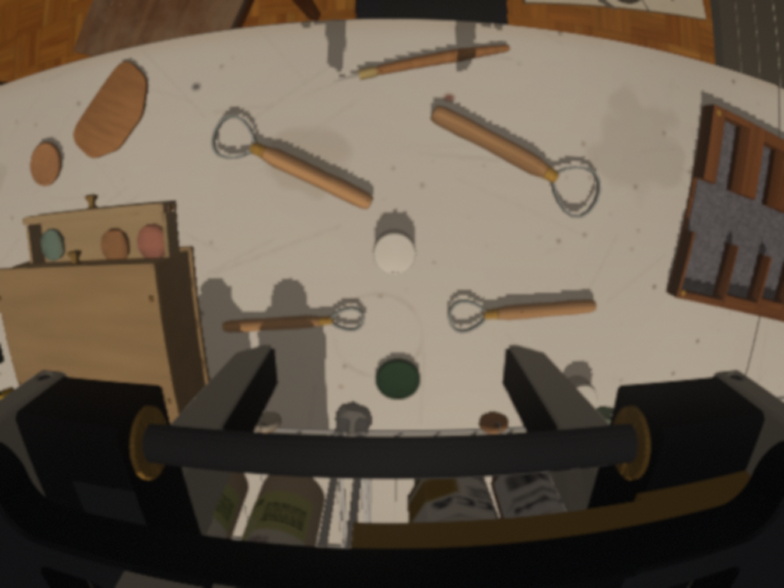

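The wrist view shows all four tools: s handle (225,326)–(330,320), m handle (595,305)–(487,315), l handle (370,202)–(255,150), and xl handle (435,112)–(555,177). There is a box at left and shelf parts at row 420 or so. Now I'll get the tool poses and the shelf clearance.

```bash
cat > tools.py <<'E'
from h import *
import sys,pickle
DIM=dict(s=(.012,.092,.072,.132,.022),m=(.014,.096,.076,.140,.03),l=(.016,.1,.08,.15,.038),xl=(.018,.106,.086,.162,.046))
def handle(c,box,name,dbg=False):
    "box x0,y0,x1,y1 pixel roi; returns handle ends from wood mask"
    im=c['image']; hsv=cv2.cvtColor(im,cv2.COLOR_BGR2HSV); x0,y0,x1,y1=box
    m=np.zeros(im.shape[:2],np.uint8); m[y0:y1,x0:x1]=cv2.inRange(hsv,(4,85,30),(22,255,255))[y0:y1,x0:x1]
    n,l,st,_=cv2.connectedComponentsWithStats(m); i=1+np.argmax(st[1:,4]); ys,xs=np.nonzero(l==i)
    th=DIM[name][0]; w=wray(c,np.c_[xs,ys],th*.6)[:,:2]; mu=w.mean(0)
    u=np.linalg.svd(w-mu,full_matrices=False)[2][0]; a=(w-mu)@u; b=(w-mu)@[-u[1],u[0]]
    return mu,u,np.percentile(a,[.3,99.7]),np.percentile(b,[3,97])
E
python3 - <<'E'
from tools import *
c=pickle.load(open('w2.pkl','rb'))
R_=dict(s=((155,215,242,245),(-.1,1)),m=((343,205,432,235),(.1,1)),l=((175,95,270,152),(0,-1)),xl=((300,70,402,133),(0,1)))
# loop dir in world: s->+y, m->-y, l->-y, xl->+y
sg=dict(s=1,m=-1,l=-1,xl=1)
for k,(box,_) in R_.items():
    mu,u,e,b=handle(c,box,k); 
    if u[1]*sg[k]<0: u=-u; e=-e[::-1]
    tail=mu+u*e[0]; org=tail+u*DIM[k][2]
    print(k,'len',(e[1]-e[0]).round(4),'wood+ferr',DIM[k][1]+.012,'wid',(b[1]-b[0]).round(4),'origin',org.round(4),'dir',np.degrees(np.arctan2(u[1],u[0])).round(1))
t=cam('top')
def rays(c,uv,w):
    f=(wray if w else ray2plane); a,b=f(c,uv,0.)[0],f(c,uv,.1)[0]; return a,(b-a)/np.linalg.norm(b-a)
def tri(uw,ut):
    a,d=rays(c,np.array(uw)/1.4,1); p,q=rays(t,ut,0); s=np.linalg.lstsq(np.c_[d,-q],p-a,rcond=None)[0]; A,B=a+d*s[0],p+q*s[1]; return ((A+B)/2).round(3),np.linalg.norm(A-B).round(3)
print('disc',tri((492,422),(241.5,153.7)),'post',tri((352,415),(285,154)),'post z0',wray(c,np.array((352,415))/1.4,0),'box top corner?',[wray(c,np.array(p)/1.4,z)[0].round(3) for p in((192,250),(160,262)) for z in (0,.05)])
# rail crossing
print('rail rows', [ray2plane(t,(250,r),z)[0].round(3)[0] for r in (147,) for z in (.0,.1,.2,.3)],[wray(c,(300,307),z)[0].round(3)[0] for z in (0,.1,.2,.3)])
E
```

```text
s len 0.1032 wood+ferr 0.104 wid 0.0103 origin [ 0.5849 -0.1829] dir 94.0
m len 0.1087 wood+ferr 0.108 wid 0.0123 origin [0.575  0.0144] dir -85.9
l len 0.1114 wood+ferr 0.112 wid 0.0139 origin [ 0.4442 -0.1885] dir -117.0
xl len 0.1176 wood+ferr 0.118 wid 0.0152 origin [0.4419 0.0122] dir 64.6
disc (array([ 0.682, -0.003,  0.019]), np.float64(0.001)) post (array([ 0.689, -0.138, -0.009]), np.float64(0.0)) post z0 [[ 0.68375359 -0.13737187  0.        ]] box top corner? [array([ 0.519, -0.281,  0.   ]), array([ 0.511, -0.258,  0.05 ]), array([ 0.53 , -0.317,  0.   ]), array([ 0.52 , -0.289,  0.05 ])]
rail rows [np.float64(0.709), np.float64(0.679), np.float64(0.649), np.float64(0.62)] [np.float64(0.701), np.float64(0.637), np.float64(0.573), np.float64(0.509)]
```

Request:
servo_tool:
  plan: "-0.023 -0.083 0.03 7;-0.023 -0.083 0.06 14;-0.023 -0.083 0.075 21;-0.023 -0.083 0.075 28;-0.023 -0.083 0.075 35;-0.023 -0.083 0.075 42;-0.023 -0.083 0.075 49;-0.023 -0.083 0.075 56;-0.023 -0.083 0.075 63;-0.023 -0.083 0.075 70;-0.023 -0.083 0.075 77;-0.023 -0.083 0.075 86"

```text
t: 3.35
tool_pos: [0.5527, -0.1827, 0.1608]
orientation: [2.11, 2.327, 0.0]
force: [-0.6, 0.7, -0.6]
opening: 0.093
gripper_force: 0.0
```

Run:
```python
from h import *
go(.553,-.183,.020,94)
```

```text
shift [-0.0004  0.0003  0.1408] turn 1.6 t 3.35 pos [ 0.5527 -0.1827  0.1608] yaw 95.6 q6 -0.51 open 0.093
```

Request:
servo_tool:
  plan: "0 0 0.04 1.7;0 0 0.08 1.7;0 0 0.11 1.7;0 0 0.13 1.7;0 0 0.141 1.7;0 0 0.141 1.7"

```text
t: 3.85
tool_pos: [0.5517, -0.1826, 0.0189]
orientation: [-2.136, -2.3, 0.001]
force: [-0.3, 0.6, 0.7]
opening: 0.0932
gripper_force: 0.0
```

Request:
servo_tool:
  plan: "0 0 0 0;0 0 0 0;0 0 0 0;0 0 0 0;0 0 0 0;0 0 0 0;0 0 0 0;0 0 0 0"
  grip: 1
  grip_force: 15

```text
t: 4.52
tool_pos: [0.5523, -0.1846, 0.0197]
orientation: [2.141, 2.299, 0.0]
force: [-0.7, 0.2, 0.6]
opening: 0.0442
gripper_force: 0.1
```

Request:
servo_tool:
  plan: "0 0 0 0;0 0 0 0;0 0 0 0;0 0 0 0;0 0 0 0;0 0 0 0;0 0 0 0;0 0 0 0"

```text
t: 5.18
tool_pos: [0.5523, -0.1846, 0.0196]
orientation: [-2.14, -2.3, 0.0]
force: [0.1, -0.0, -0.1]
opening: 0.0118
gripper_force: 15.0
```

Request:
servo_tool:
  plan: "0 0 -0.03 0;0 0 -0.07 0;0 0 -0.1 0;0 0 -0.13 0;0 0 -0.15 0;0 0 -0.15 0"

```text
t: 5.68
tool_pos: [0.5552, -0.1858, 0.1759]
orientation: [2.135, 2.293, 0.005]
force: [1.2, -1.1, 0.2]
opening: 0.0121
gripper_force: 15.0
```

Run:
```python
from h import *
import pickle
c=cam('wrist'); pickle.dump(c,open('w3.pkl','wb')); cv2.imwrite('pics/w3.png',cv2.resize(c['image'],(784,588),interpolation=cv2.INTER_CUBIC)); go(.55,-.18,.2,90)
```

```text
shift [ 0.0055 -0.0036 -0.0271] turn 4.11 t 5.7333 pos [ 0.5542 -0.1853  0.1729] yaw 94.11 q6 -0.48 open 0.012
```

View pics/w3.png

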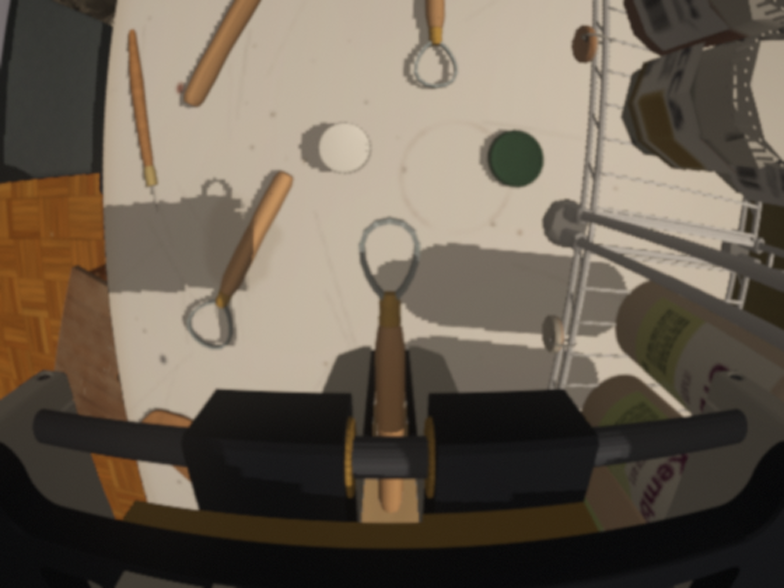

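The s tool is held straight: loop tip (389,217), ferrule (390,295). I'll measure its offset in the hand.

```bash
cat >> h.py <<'E'
def held(c,uv,ztool):
    "point in tool frame for pixel at tool-frame height ztool"
    c2=dict(c); c2['s']=dict(c['s'],orientation=np.zeros(3),tool_pos=np.zeros(3)); return wray(c2,uv,ztool)
TH=np.radians(-9.32); TO=np.array([.4840,.2984]); CY=dict(s=.088,m=.038,l=-.016,xl=-.076)
def target(k,yaw_flip,off_along=0.):
    "TCP xy over cutout; off_along = TCP position along tool's x axis (m, loop +)"
    r=np.array([[np.cos(TH),-np.sin(TH)],[np.sin(TH),np.cos(TH)]]); return TO+r@[off_along,CY[k]]
E
python3 - <<'E'
from h import *
import pickle
c=pickle.load(open('w3.pkl','rb'))
print(held(c,np.array([[389,217],[390,294],[389.5,333]])/1.4,.0136).round(4))
for o in (0,): 
    t=target('s',1,o); print(t); go(*t,.15,-9.3)
E
```

```text
[[0.0589 0.001  0.0136]
 [0.0303 0.0013 0.0136]
 [0.0148 0.0011 0.0136]]
[0.49825145 0.38523833]
shift [ 0.5731 -0.015   0.0213] turn 103.41 t 5.7333 pos [ 0.5542 -0.1853  0.1729] yaw 94.11 q6 -0.48 open 0.012
```

Run:
```python
from h import *
import pickle
c=pickle.load(open('w1.pkl','rb')); t=cam('top')
def ray(f,c,uv):
    a,b=f(c,uv,0.)[0],f(c,uv,.1)[0]; return a,(b-a)/np.linalg.norm(b-a)
for uw,ut in [((722,195),(62,233)),((722,310),(66,203)),((632,390),(81,166))]:
    a,d=ray(wray,c,np.array(uw)/1.4); p,q=ray(ray2plane,t,ut); s=np.linalg.lstsq(np.c_[d,-q],p-a,rcond=None)[0]; print((a+d*s[0]).round(3),(p+q*s[1]).round(3))
```

```text
[0.425 0.496 0.111] [0.423 0.496 0.111]
[0.504 0.481 0.134] [0.506 0.48  0.134]
[ 0.659  0.508 -0.037] [ 0.655  0.519 -0.033]
```

Request:
servo_tool:
  plan: "0.042 -0.001 0.02 7;0.083 -0.002 0.02 14;0.125 -0.003 0.02 21;0.167 -0.004 0.02 28;0.208 -0.006 0.02 35;0.25 -0.007 0.02 42;0.29 -0.008 0.02 49;0.33 -0.01 0.02 56;0.37 -0.011 0.02 63;0.41 -0.012 0.02 70;0.44 -0.013 0.02 77;0.47 -0.014 0.02 84"

```text
t: 6.78
tool_pos: [0.5041, 0.2728, 0.147]
orientation: [3.115, 0.398, -0.006]
force: [0.6, -0.0, 0.2]
opening: 0.0121
gripper_force: 15.0
```

Request:
servo_tool:
  plan: "0 0 0 7;0 0 0 14;0 0 0 21;0 0 0 24;0 0 0 24"

```text
t: 7.2
tool_pos: [0.5046, 0.2712, 0.1469]
orientation: [3.129, -0.253, -0.006]
force: [-0.1, -0.5, -0.7]
opening: 0.0116
gripper_force: 15.0
```

Run:
```python
from h import *
import pickle
c=cam('wrist'); pickle.dump(c,open('w4.pkl','wb')); cv2.imwrite('pics/w4.png',cv2.resize(c['image'],(784,588),interpolation=cv2.INTER_CUBIC)); go(.5,.27,.15,-9.3)
```

```text
shift [-0.0045  0.0019 -0.0027] turn 0.28 t 7.25 pos [0.5048 0.2712 0.1473] yaw -9.02 q6 2.13 open 0.0115
```

View pics/w4.png

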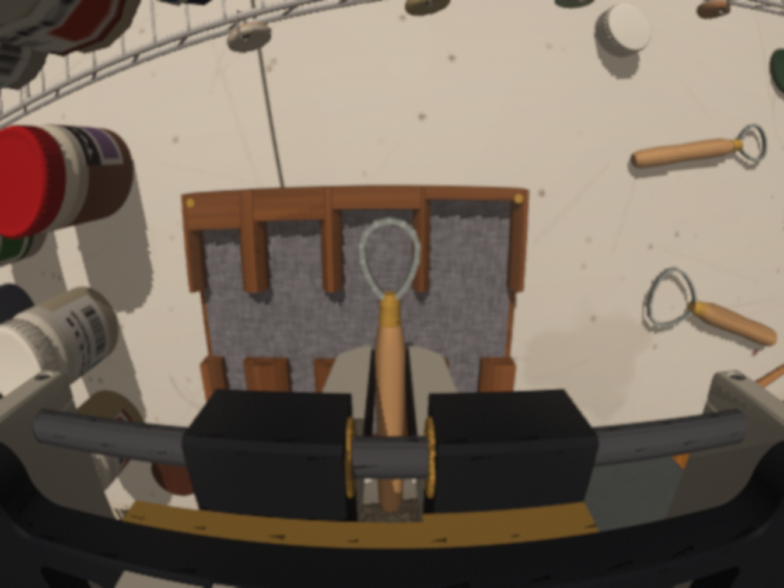

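Wrist view: held s tool (tip 389,217) over the tray. The red-capped jar's base edge is at (132,175) and the white-capped jar's at (115,335). I'll work out their clearance from the gripper body.

Run:
```python
from h import *
import pickle
c=pickle.load(open('w4.pkl','rb')); w1=pickle.load(open('w1.pkl','rb')); t=cam('top')
r=np.array([[np.cos(TH),-np.sin(TH)],[np.sin(TH),np.cos(TH)]])
for p in [(132,175),(117,335),(110,390)]:
    w=wray(c,np.array(p)/1.4,0.005)[0]; print('base',p,w.round(3),'tray',(r.T@(w[:2]-TO)).round(3))
for p in [(645,265),(652,190),(600,380)]:
    w=wray(w1,np.array(p)/1.4,0.005)[0]; print('w1 base',p,w.round(3),'tray',(r.T@(w[:2]-TO)).round(3))
def ray(f,c,uv):
    a,b=f(c,uv,0.)[0],f(c,uv,.1)[0]; return a,(b-a)/np.linalg.norm(b-a)
for A,B in [(((13,355)),(722,310))]:
    a,d=ray(wray,c,np.array(A)/1.4); p,q=ray(wray,w1,np.array(B)/1.4); s=np.linalg.lstsq(np.c_[d,-q],p-a,rcond=None)[0]; print((a+d*s[0]).round(3),(p+q*s[1]).round(3))
for z in(.05,.07,.09,.11):print(z,[wray(w1,np.array(p)/1.4,z)[0].round(3)[:2] for p in[(684,310),(757,310),(696,195),(757,195)]], ray2plane(t,[(66,203),(62,233)],z)[:,:2].round(3).tolist())
# tray check from this view: far rim pins & felt pocket edges
for p in [(182,193),(529,190),(428,187)]:
    w=wray(c,np.array(p)/1.4,.021)[0]; print('rim',w.round(4),'tray',(r.T@(w[:2]-TO)).round(4))
```

```text
base (132, 175) [0.617 0.436 0.005] tray [0.109 0.157]
base (117, 335) [0.503 0.486 0.005] tray [-0.012  0.188]
base (110, 390) [0.457 0.514 0.005] tray [-0.062  0.209]
w1 base (645, 265) [0.5   0.489 0.005] tray [-0.015  0.191]
w1 base (652, 190) [0.429 0.498 0.005] tray [-0.087  0.188]
w1 base (600, 380) [0.614 0.443 0.005] tray [0.105 0.164]
[0.523 0.522 0.086] [0.524 0.523 0.088]
0.05 [array([0.533, 0.507]), array([0.547, 0.609]), array([0.431, 0.517]), array([0.432, 0.598])] [[0.52, 0.519], [0.43, 0.525]]
0.07 [array([0.525, 0.492]), array([0.538, 0.588]), array([0.428, 0.502]), array([0.43 , 0.578])] [[0.517, 0.51], [0.428, 0.516]]
0.09 [array([0.517, 0.477]), array([0.529, 0.566]), array([0.426, 0.486]), array([0.428, 0.557])] [[0.513, 0.5], [0.426, 0.506]]
0.11 [array([0.509, 0.462]), array([0.52 , 0.545]), array([0.424, 0.471]), array([0.426, 0.537])] [[0.51, 0.491], [0.423, 0.496]]
rim [0.5936 0.3909 0.021 ] tray [0.0932 0.1091]
rim [0.5572 0.1744 0.021 ] tray [ 0.0923 -0.1105]
rim [0.5673 0.2367 0.021 ] tray [ 0.0922 -0.0474]
```

Run:
```python
from h import *
t=target('s',1,.001); go(*t,.0256,-9.3)
```

```text
shift [-0.0232 -0.1118  0.122 ] turn 0.33 t 7.3 pos [0.505  0.2712 0.1477] yaw -8.97 q6 2.13 open 0.0117
```

Request:
servo_tool:
  plan: "-0.009 -0.04 0 0.3;-0.017 -0.08 0 0.3;-0.023 -0.112 0.01 0.3;-0.023 -0.112 0.04 0.3;-0.023 -0.112 0.07 0.3;-0.023 -0.112 0.09 0.3;-0.023 -0.112 0.1 0.3;-0.023 -0.112 0.1 0.3"

```text
t: 7.97
tool_pos: [0.4987, 0.3842, 0.0456]
orientation: [3.127, -0.255, -0.008]
force: [0.5, -0.4, -0.4]
opening: 0.0122
gripper_force: 15.0
```

Run:
```python
from h import *
import pickle
t=target('s',1,.001); go(*t,.0256,-9.3)
c=cam('wrist'); pickle.dump(c,open('w5.pkl','wb')); cv2.imwrite('pics/w5.png',cv2.resize(c['image'],(784,588),interpolation=cv2.INTER_CUBIC)); go(*t,.0256,-9.3)
```

```text
shift [ 0.0005 -0.001   0.02  ] turn -0.03 t 7.9667 pos [0.4987 0.3842 0.0456] yaw -9.33 q6 2.31 open 0.0122
shift [-0.0008  0.      0.0225] turn -0.06 t 8.0167 pos [0.5    0.385  0.0481] yaw -9.36 q6 2.31 open 0.0116
```

View pics/w5.png

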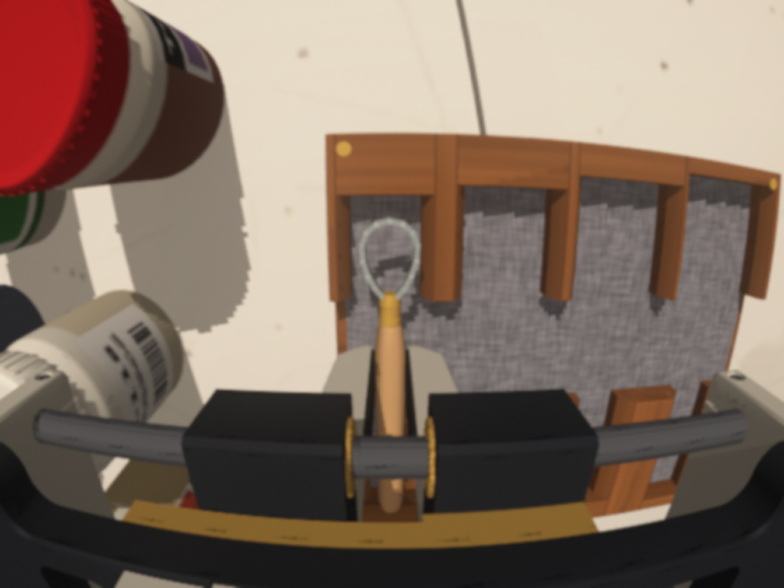

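Loop sits in its pocket: loop centre at col 390, pocket felt cols 349–422. I'll shift about 1 mm left, lower and release.

Request:
servo_tool:
  plan: "0 -0.001 0.01 0;0 -0.001 0.018 0;0 -0.001 0.0205 0;0 -0.001 0.0205 0;0 -0.001 0.0205 0"

```text
t: 8.43
tool_pos: [0.5013, 0.3869, 0.0294]
orientation: [-3.131, 0.257, -0.0]
force: [-1.1, -0.3, -0.1]
opening: 0.012
gripper_force: 15.0
```

Request:
servo_tool:
  plan: "0 0 0 0;0 0 0 0;0 0 0 0;0 0 0 0;0 0 -0.005 0;0 0 -0.03 0;0 0 -0.07 0;0 0 -0.11 0;0 0 -0.13 0;0 0 -0.13 0"
  grip: 0.4

```text
t: 9.27
tool_pos: [0.5046, 0.389, 0.1674]
orientation: [-3.124, 0.257, -0.014]
force: [-0.1, 0.6, 0.7]
opening: 0.028
gripper_force: 0.0
```

Run:
```python
from h import *
import pickle
c=cam('wrist'); pickle.dump(c,open('w6.pkl','wb')); cv2.imwrite('pics/w6.png',cv2.resize(c['image'],(784,588),interpolation=cv2.INTER_CUBIC)); go(.555,.0144,.15,94.1)
```

```text
shift [0.1119 0.3605 0.0127] turn -103.5 t 9.3167 pos [0.5034 0.3883 0.164 ] yaw -9.4 q6 2.31 open 0.0279
```

View pics/w6.png

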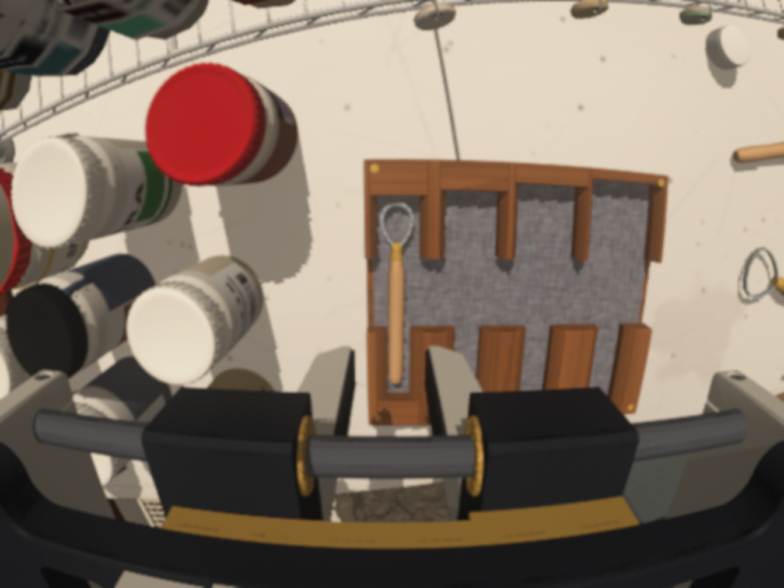

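s is seated in cutout 1: tip at (397,203), tail at (396,383), within its felt. Next is m.

Request:
servo_tool:
  plan: "0.012 0.036 0.005 -7.1;0.024 0.072 0.01 -14.2;0.036 0.108 0.012 -21.3;0.047 0.144 0.012 -28.4;0.058 0.18 0.012 -35.5;0.069 0.216 0.012 -42.6;0.08 0.252 0.012 -49.7;0.09 0.288 0.012 -56.8;0.1 0.32 0.012 -63.9;0.108 0.345 0.012 -71;0.112 0.36 0.012 -78;0.112 0.36 0.012 -85"
  grip: -1

```text
t: 10.32
tool_pos: [0.5521, 0.0099, 0.1456]
orientation: [-2.507, -1.892, 0.004]
force: [0.3, 0.4, 0.7]
opening: 0.0929
gripper_force: 0.0
```

Request:
servo_tool:
  plan: "0 0 0 -7;0 0 0 -14;0 0 0 -18.5;0 0 0 -18.5;0 0 0 -18.5"

```text
t: 10.73
tool_pos: [0.5521, 0.0135, 0.1459]
orientation: [-2.176, -2.264, 0.002]
force: [-0.5, 0.5, 0.2]
opening: 0.0932
gripper_force: 0.0
```

Run:
```python
from tools import *
go(.555,.0144,.0205,94.1)
```

```text
shift [0.0008 0.0032 0.1254] turn -1.84 t 10.7333 pos [0.5521 0.0135 0.1459] yaw 92.26 q6 -0.11 open 0.0932
```

Request:
servo_tool:
  plan: "0 0.003 0.04 -1.8;0 0.003 0.08 -1.8;0 0.003 0.11 -1.8;0 0.003 0.125 -1.8;0 0.003 0.125 -1.8;0 0.003 0.125 -1.8"

```text
t: 11.23
tool_pos: [0.5549, 0.0137, 0.0208]
orientation: [-2.14, -2.297, 0.002]
force: [0.4, -0.3, 0.2]
opening: 0.0928
gripper_force: 0.0
```

Request:
servo_tool:
  plan: "0 0 0 0;0 0 0 0;0 0 0 0;0 0 0 0;0 0 0 0;0 0 0 0;0 0 0 0;0 0 0 0;0 0 0 0;0 0 0 0;0 0 0 0;0 0 0 0"
  grip: 1

```text
t: 12.23
tool_pos: [0.556, 0.0135, 0.0222]
orientation: [2.138, 2.302, 0.0]
force: [-0.5, -0.0, 0.2]
opening: 0.0178
gripper_force: 0.1
```

Request:
servo_tool:
  plan: "0 0 0 0;0 0 0 0;0 0 0 0;0 0 0 0;0 0 0 0"

```text
t: 12.65
tool_pos: [0.556, 0.0135, 0.0222]
orientation: [2.138, 2.302, 0.0]
force: [0.7, -0.2, 0.9]
opening: 0.0134
gripper_force: 15.0
```

Run:
```python
from h import *
go(.555,.0144,.0205,94.1)
print(status.read_state()['gripper_force'])
```

```text
shift [ 0.0009 -0.0009  0.0017] turn 0.12 t 12.65 pos [0.556  0.0135 0.0222] yaw 94.22 q6 -0.14 open 0.0134
14.960612207651138
```

Request:
servo_tool:
  plan: "0 0 -0.02 0;0 0 -0.05 0;0 0 -0.09 0;0 0 -0.12 0;0 0 -0.13 0;0 0 -0.13 0;0 0 -0.13 0"

```text
t: 13.23
tool_pos: [0.5559, 0.0135, 0.1518]
orientation: [2.138, 2.302, 0.0]
force: [-1.0, 0.7, -1.3]
opening: 0.0136
gripper_force: 15.0
```

Run:
```python
from h import *
go(*target('m',0,.001),.152,170.7)
```

```text
shift [ 3.261e-01 -4.080e-02 -3.000e-04] turn -76.48 t 13.2333 pos [0.5559 0.0135 0.1518] yaw 94.22 q6 -0.14 open 0.0136
```

Request:
servo_tool:
  plan: "0.035 -0.004 0 -7;0.07 -0.009 0 -14;0.105 -0.013 0 -21;0.14 -0.017 0 -28;0.175 -0.022 0 -35;0.21 -0.026 0 -42;0.245 -0.031 0 -49;0.28 -0.035 0 -56;0.31 -0.039 0 -63;0.326 -0.041 0 -70;0.326 -0.041 0 -76.5;0.326 -0.041 0 -76.5"

```text
t: 14.23
tool_pos: [0.4888, 0.3359, 0.1485]
orientation: [-0.242, -3.128, 0.005]
force: [-0.1, -0.7, -0.7]
opening: 0.0137
gripper_force: 15.0
```

Request:
servo_tool:
  plan: "0 0 0.04 0;0 0 0.08 0;0 0 0.1 0;0 0 0.1 0;0 0 0.1 0"

```text
t: 14.65
tool_pos: [0.4891, 0.3338, 0.0494]
orientation: [-0.259, -3.126, 0.005]
force: [0.3, 0.0, 1.0]
opening: 0.0134
gripper_force: 15.0
```

Run:
```python
from h import *
import pickle
c=cam('wrist'); pickle.dump(c,open('w7.pkl','wb')); cv2.imwrite('pics/w7.png',cv2.resize(c['image'],(784,588),interpolation=cv2.INTER_CUBIC)); go(*target('m',0,.001),.0277,170.7)
```

```text
shift [-0.0002  0.0009  0.0241] turn -0.14 t 14.7 pos [0.4908 0.3349 0.0518] yaw 170.56 q6 -0.89 open 0.014
```

View pics/w7.png

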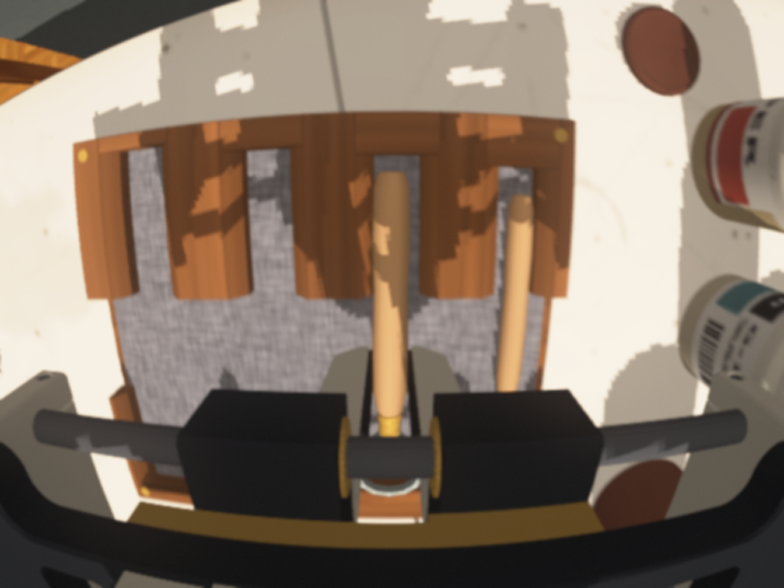

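m handle is at col 391 and the channel felt centre at col 397, so I'll shift about 2 mm in +y, lower and release.

Request:
servo_tool:
  plan: "0 0.002 0.01 -0.1;0 0.002 0.02 -0.1;0 0.002 0.024 -0.1;0 0.002 0.024 -0.1;0 0.002 0.024 -0.1;0 0.002 0.024 -0.1"

```text
t: 15.2
tool_pos: [0.4914, 0.3377, 0.0284]
orientation: [0.251, 3.131, 0.0]
force: [0.2, 0.2, -1.3]
opening: 0.0139
gripper_force: 15.0
```

Request:
servo_tool:
  plan: "0 0 0 0;0 0 0 0;0 0 0 0;0 0 0 0;0 0 -0.005 0;0 0 -0.03 0;0 0 -0.07 0;0 0 -0.11 0;0 0 -0.13 0;0 0 -0.13 0"
  grip: 0.4

```text
t: 16.03
tool_pos: [0.4947, 0.3396, 0.166]
orientation: [0.251, 3.122, 0.01]
force: [1.1, 0.0, 0.7]
opening: 0.0277
gripper_force: 0.0
```

Run:
```python
from h import *
import pickle
c=cam('wrist'); pickle.dump(c,open('w8.pkl','wb')); cv2.imwrite('pics/w8.png',cv2.resize(c['image'],(784,588),interpolation=cv2.INTER_CUBIC)); go(.4442,-.1885,.15,63)
```

```text
shift [-0.0354 -0.5285  0.0104] turn 107.82 t 16.0833 pos [0.4935 0.3389 0.1627] yaw 170.82 q6 -0.89 open 0.0279
```

View pics/w8.png

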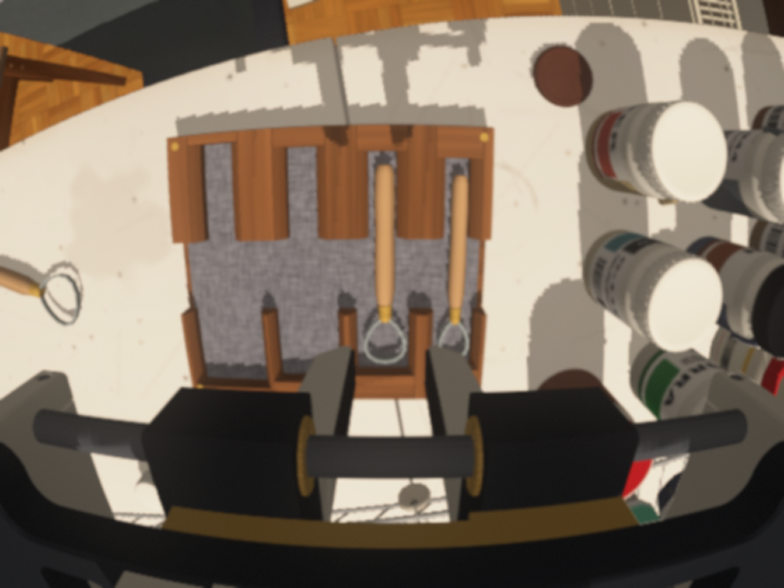

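s and m both lie in their cutouts: m at col 385, s at col 458, loops in the far pockets. Next is l.

Request:
servo_tool:
  plan: "-0.003 -0.041 0 7.1;-0.006 -0.082 0.003 14.2;-0.008 -0.123 0.006 21.3;-0.011 -0.164 0.01 28.4;-0.014 -0.205 0.01 35.5;-0.016 -0.246 0.01 42.6;-0.019 -0.287 0.01 49.7;-0.022 -0.328 0.01 56.8;-0.025 -0.369 0.01 63.9;-0.027 -0.41 0.01 71;-0.03 -0.45 0.01 78.1;-0.033 -0.49 0.01 85.2"
  grip: -0.1

```text
t: 17.08
tool_pos: [0.4442, -0.1529, 0.1469]
orientation: [-2.31, -2.127, 0.001]
force: [1.5, 0.4, 0.4]
opening: 0.051
gripper_force: 0.0
```

Run:
```python
from h import *
go(.4442,-.1885,.15,63)
```

```text
shift [-0.0355  0.0029 -0.0032] turn 22.26 t 17.0833 pos [ 0.4442 -0.1529  0.1469] yaw 85.26 q6 -0.36 open 0.051
```

Request:
servo_tool:
  plan: "-0.035 0.003 0 7;-0.035 0.003 0 14;-0.035 0.003 0 21;-0.035 0.003 0 22.3;-0.035 0.003 0 22.3;-0.035 0.003 0 22.3"

```text
t: 17.58
tool_pos: [0.4457, -0.186, 0.1474]
orientation: [-2.669, -1.654, 0.001]
force: [0.2, -0.1, 0.3]
opening: 0.051
gripper_force: 0.0
```

Run:
```python
from tools import *
c=cam('wrist'); pickle.dump(c,open('w9.pkl','wb'))
im=c['image']; hsv=cv2.cvtColor(im,cv2.COLOR_BGR2HSV)
m=cv2.inRange(hsv,(4,85,30),(22,255,255)); n,l,st,ce=cv2.connectedComponentsWithStats(m)
print([(st[i].tolist()) for i in range(1,n) if st[i,4]>150])
go(.4442,-.1885,.0215,63)
```

```text
[[0, 0, 35, 42, 296], [166, 0, 19, 111, 1938], [535, 71, 25, 52, 380], [98, 86, 84, 100, 1220], [269, 121, 17, 122, 1922], [546, 140, 14, 54, 578], [369, 196, 173, 103, 9401], [552, 213, 8, 40, 232], [54, 216, 131, 83, 5966], [164, 294, 21, 58, 749], [372, 294, 21, 58, 671], [64, 323, 23, 49, 309], [159, 323, 335, 70, 10197]]
shift [-0.0031 -0.0002  0.1261] turn 0.56 t 17.6333 pos [ 0.4458 -0.1859  0.1476] yaw 63.56 q6 -0.04 open 0.0515
```

Request:
servo_tool:
  plan: "-0.003 0 0.04 0.5;-0.003 0 0.08 0.5;-0.003 0 0.11 0.5;-0.003 0 0.126 0.5;-0.003 0 0.126 0.5;-0.003 0 0.126 0.5"

```text
t: 18.13
tool_pos: [0.4442, -0.1883, 0.0212]
orientation: [-2.677, -1.641, 0.001]
force: [-0.2, 0.3, 0.8]
opening: 0.0513
gripper_force: 0.0
```

Request:
servo_tool:
  plan: "0 0 0 0;0 0 0 0;0 0 0 0;0 0 0 0;0 0 0 0;0 0 0 0;0 0 0 0;0 0 0 0;0 0 0 0;0 0 0 0"
  grip: 1

```text
t: 18.97
tool_pos: [0.4449, -0.1893, 0.0224]
orientation: [2.681, 1.637, 0.0]
force: [-1.8, 0.8, 3.9]
opening: 0.016
gripper_force: 14.9
```

Request:
servo_tool:
  plan: "0 0 -0.02 0;0 0 -0.05 0;0 0 -0.09 0;0 0 -0.12 0;0 0 -0.13 0;0 0 -0.13 0;0 0 -0.13 0"

```text
t: 19.55
tool_pos: [0.4447, -0.1892, 0.1516]
orientation: [2.681, 1.637, 0.0]
force: [-0.3, 0.3, -1.4]
opening: 0.0161
gripper_force: 14.9
```

Run:
```python
from h import *
go(*target('l',0,0),.152,170.7)
```

```text
shift [ 0.4365 -0.1828 -0.0005] turn -107.88 t 19.55 pos [ 0.4447 -0.1892  0.1516] yaw 62.82 q6 -0.03 open 0.0161
```

Request:
servo_tool:
  plan: "0.036 -0.015 0 -7.1;0.073 -0.03 0 -14.2;0.109 -0.046 0 -21.3;0.146 -0.061 0 -28.4;0.182 -0.076 0 -35.5;0.218 -0.091 0 -42.6;0.255 -0.107 0 -49.7;0.291 -0.122 0 -56.8;0.328 -0.137 0 -63.9;0.364 -0.152 0 -71;0.4 -0.168 0 -78.1;0.4365 -0.183 0 -85.2"

```text
t: 20.55
tool_pos: [0.4792, 0.284, 0.1485]
orientation: [-0.855, -3.019, 0.005]
force: [0.8, -1.1, -0.1]
opening: 0.0157
gripper_force: 14.9
```

Request:
servo_tool:
  plan: "0 0 0 -7;0 0 0 -14;0 0 0 -21;0 0 0 -22.7;0 0 0 -22.7;0 0 0 -22.7"

```text
t: 21.05
tool_pos: [0.4799, 0.2821, 0.1494]
orientation: [-0.256, -3.127, 0.003]
force: [-0.1, 0.7, -0.4]
opening: 0.0161
gripper_force: 14.9
```

Run:
```python
from h import *
go(*target('l',0,0),.0494,170.7)
```

```text
shift [-0.0017  0.001   0.0999] turn -0.07 t 21.05 pos [0.4799 0.2821 0.1494] yaw 170.63 q6 -0.97 open 0.0161
```

Request:
servo_tool:
  plan: "-0.001 0 0.04 0;-0.001 0 0.08 0;-0.001 0 0.1 0;-0.001 0 0.1 0;-0.001 0 0.1 0;-0.001 0 0.1 0"

```text
t: 21.55
tool_pos: [0.4831, 0.2828, 0.0534]
orientation: [0.255, 3.13, 0.001]
force: [0.5, 0.5, -0.9]
opening: 0.0156
gripper_force: 14.9
```

Run:
```python
from tools import *
c=cam('wrist'); pickle.dump(c,open('w10.pkl','wb'))
cv2.imwrite('pics/w10.png',cv2.resize(c['image'][60:300],(784,336),interpolation=cv2.INTER_CUBIC))
go(*target('l',0,0),.0279,170.7)
def runs(c,rows):
    hsv=cv2.cvtColor(c['image'],cv2.COLOR_BGR2HSV)
    for r in rows:
        s=hsv[r,230:330,1]>85; v=hsv[r,230:330,2]
        e=np.nonzero(np.diff(s.astype(int)))[0]+230.5; print(r,e.tolist())
for f in('w7.pkl','w10.pkl'): print(f); runs(pickle.load(open(f,'rb')),range(104,215,10))
```

```text
shift [ 0.0023 -0.001   0.0264] turn -0.01 t 21.6 pos [0.4838 0.2832 0.0543] yaw 170.69 q6 -0.97 open 0.0158
w7.pkl
104 []
114 [266.5, 299.5]
124 [266.5, 269.5, 289.5, 299.5]
134 [292.5, 299.5]
144 [292.5, 299.5]
154 [292.5, 299.5]
164 [292.5, 299.5]
174 [292.5, 299.5]
184 [291.5, 299.5]
194 [291.5, 298.5]
204 [291.5, 298.5]
214 [265.5, 290.5]
w10.pkl
104 [260.5, 295.5]
114 [260.5, 264.5, 288.5, 295.5]
124 [291.5, 295.5]
134 [291.5, 295.5]
144 [292.5, 295.5]
154 [292.5, 295.5]
164 [292.5, 295.5]
174 [292.5, 295.5]
184 [292.5, 295.5]
194 [291.5, 294.5]
204 [259.5, 262.5, 291.5, 297.5]
214 [262.5, 291.5]
```

Measured: l handle centre is about 1 px left of the channel centre (felt 260–295). Lower and release.

Request:
servo_tool:
  plan: "0.002 0 0.01 0;0.002 0 0.02 0;0.002 0 0.026 0;0.002 0 0.026 0;0.002 0 0.026 0;0.002 0 0.026 0"

```text
t: 22.1
tool_pos: [0.48, 0.2827, 0.0258]
orientation: [-0.254, -3.131, 0.001]
force: [-0.2, -0.7, 0.0]
opening: 0.0161
gripper_force: 15.0
```

Request:
servo_tool:
  plan: "0 0 0 0;0 0 0 0;0 0 0 0;0 0 0 0;0 0 -0.005 0;0 0 -0.03 0;0 0 -0.07 0;0 0 -0.11 0;0 0 -0.13 0;0 0 -0.13 0;0 0 -0.13 0"
  grip: 0.35

```text
t: 23.02
tool_pos: [0.4816, 0.2835, 0.1586]
orientation: [0.254, 3.127, 0.004]
force: [-0.1, -0.6, -0.8]
opening: 0.0299
gripper_force: 0.0
```

Run:
```python
from h import *
import pickle
c=cam('wrist'); pickle.dump(c,open('w11.pkl','wb')); cv2.imwrite('pics/w11.png',cv2.resize(c['image'],(784,588),interpolation=cv2.INTER_CUBIC)); go(.4419,.0122,.15,64.6)
```

```text
shift [-0.0056 -0.2734  0.0064] turn 106.13 t 23.0667 pos [0.4804 0.2829 0.1565] yaw 170.73 q6 -0.97 open 0.0308
```

Request:
servo_tool:
  plan: "0 -0.02 0 7.1;0 -0.04 0 14.2;-0.001 -0.065 0 21.3;-0.002 -0.09 0 28.4;-0.002 -0.115 0.002 35.5;-0.003 -0.14 0.006 42.6;-0.003 -0.165 0.006 49.7;-0.004 -0.19 0.006 56.8;-0.004 -0.215 0.006 63.9;-0.005 -0.24 0.006 71;-0.005 -0.26 0.006 78.1;-0.0055 -0.273 0.006 85.2"
  grip: -0.18

```text
t: 24.07
tool_pos: [0.4399, 0.0109, 0.148]
orientation: [-2.312, -2.123, 0.005]
force: [-0.3, -0.5, -0.3]
opening: 0.055
gripper_force: 0.0
```

Request:
servo_tool:
  plan: "0 0 0 7;0 0 0 14;0 0 0 20.9;0 0 0 20.9;0 0 0 20.9;0 0 0 20.9"

```text
t: 24.57
tool_pos: [0.441, 0.0127, 0.1491]
orientation: [-2.651, -1.684, 0.002]
force: [-0.7, -0.3, -0.1]
opening: 0.0549
gripper_force: 0.0
```

Run:
```python
from tools import *
c=cam('wrist'); pickle.dump(c,open('w12.pkl','wb'))
im=c['image']; hsv=cv2.cvtColor(im,cv2.COLOR_BGR2HSV)
m=cv2.inRange(hsv,(4,85,30),(26,255,255)); n,l,st,ce=cv2.connectedComponentsWithStats(m)
print([(st[i].tolist()) for i in range(1,n) if st[i,4]>300])
i=l[240,278]; ys,xs=np.nonzero(l==l[215,278]) ; print(np.polyfit(ys,xs,1) if l[215,278] else 'none')
go(.4419,.0122,.0215,64.6)
```

```text
[[102, 0, 202, 61, 3659], [0, 14, 75, 81, 1267], [519, 52, 21, 55, 375], [491, 111, 21, 24, 370], [0, 154, 23, 56, 630], [65, 160, 60, 52, 569], [269, 172, 18, 119, 1952], [223, 285, 29, 28, 324], [157, 294, 22, 58, 753], [379, 294, 21, 57, 685], [167, 340, 332, 53, 7674]]
[-2.02553192e-03  2.77999893e+02]
shift [-1.000e-04  1.000e-03  1.279e-01] turn 0.23 t 24.6167 pos [0.4412 0.0127 0.1494] yaw 64.83 q6 0.35 open 0.0547
```

Handle runs straight down col 278, so it's aligned. Descend and grip.

Request:
servo_tool:
  plan: "0 0 0.04 0.2;0 0 0.08 0.2;0 0 0.11 0.2;0 0 0.127 0.2;0 0 0.127 0.2;0 0 0.127 0.2"

```text
t: 25.12
tool_pos: [0.4407, 0.0127, 0.0222]
orientation: [-2.655, -1.676, 0.003]
force: [-0.6, 0.3, 0.0]
opening: 0.0549
gripper_force: 0.0
```

Request:
servo_tool:
  plan: "0 0 0 0;0 0 0 0;0 0 0 0;0 0 0 0;0 0 0 0;0 0 0 0;0 0 0 0;0 0 0 0;0 0 0 0;0 0 0 0"
  grip: 1

```text
t: 25.95
tool_pos: [0.4419, 0.0126, 0.0235]
orientation: [2.658, 1.675, 0.0]
force: [-1.8, 0.0, 5.6]
opening: 0.0179
gripper_force: 15.0
```

Request:
servo_tool:
  plan: "0 0 -0.02 0;0 0 -0.05 0;0 0 -0.09 0;0 0 -0.12 0;0 0 -0.13 0;0 0 -0.13 0;0 0 -0.13 0"

```text
t: 26.53
tool_pos: [0.4417, 0.0125, 0.1525]
orientation: [2.658, 1.674, 0.0]
force: [-0.0, 0.5, -0.9]
opening: 0.0177
gripper_force: 15.0
```

Run:
```python
from h import *
go(*target('xl',0,0),.152,-9.3)
```

```text
shift [ 0.2032 -0.064   0.0005] turn 73.72 t 26.5333 pos [0.4417 0.0125 0.1525] yaw 64.42 q6 0.36 open 0.0177
```

Request:
servo_tool:
  plan: "0.02 -0.006 0 7.1;0.04 -0.013 0 14.2;0.06 -0.019 0 21.3;0.08 -0.025 0 28.4;0.1 -0.032 0 35.5;0.12 -0.038 0 42.6;0.14 -0.044 0 49.7;0.16 -0.05 0 56.8;0.18 -0.057 0 63.9;0.203 -0.064 0 71;0.203 -0.064 0 73.7;0.203 -0.064 0 73.7"

```text
t: 27.53
tool_pos: [0.4698, 0.2237, 0.1496]
orientation: [3.129, -0.254, -0.008]
force: [-0.2, -0.2, -0.5]
opening: 0.0177
gripper_force: 15.0
```

Request:
servo_tool:
  plan: "0 0 0.04 0;0 0 0.08 0;0 0 0.1 0;0 0 0.1 0;0 0 0.1 0;0 0 0.1 0;0 0 0.1 0"

```text
t: 28.12
tool_pos: [0.4732, 0.2236, 0.0552]
orientation: [-3.13, 0.254, -0.005]
force: [0.7, -0.4, -0.3]
opening: 0.0177
gripper_force: 15.0
```

Run:
```python
from tools import *
c=cam('wrist'); pickle.dump(c,open('w13.pkl','wb')); cv2.imwrite('pics/w13.png',cv2.resize(c['image'],(784,588),interpolation=cv2.INTER_CUBIC))
go(*target('xl',0,0),.029,-9.3)
```

```text
shift [-0.0016  0.0006  0.0263] turn 0.04 t 28.1667 pos [0.4733 0.2237 0.0553] yaw -9.26 q6 2.08 open 0.0179
```

View pics/w13.png

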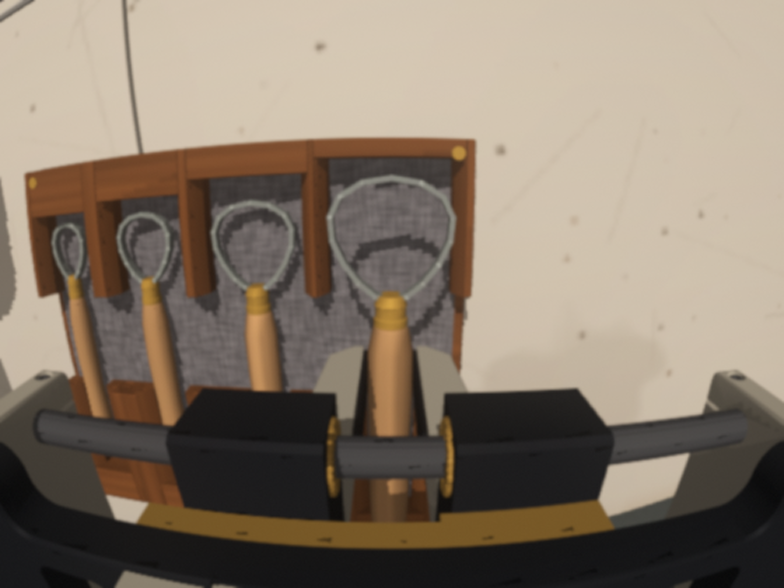

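s, m and l are seated. xl's loop (cols 328–455) is centred on its pocket (about 330–453). Lower and release.

Request:
servo_tool:
  plan: "-0.001 0 0.01 0;-0.001 0 0.02 0;-0.001 0 0.026 0;-0.001 0 0.026 0;-0.001 0 0.026 0;-0.001 0 0.026 0"

```text
t: 28.67
tool_pos: [0.4702, 0.2233, 0.0265]
orientation: [3.131, -0.254, -0.002]
force: [0.5, 0.1, 0.3]
opening: 0.0177
gripper_force: 15.0
```

Request:
servo_tool:
  plan: "0 0 0 0;0 0 0 0;0 0 0 0;0 0 0 0;0 0 -0.005 0;0 0 -0.03 0;0 0 -0.07 0;0 0 -0.11 0;0 0 -0.15 0;0 0 -0.16 0;0 0 -0.16 0;0 0 -0.16 0"
  grip: 0.32

```text
t: 29.67
tool_pos: [0.4712, 0.2237, 0.1881]
orientation: [-3.13, 0.254, -0.003]
force: [-0.8, -0.2, -0.5]
opening: 0.0314
gripper_force: 0.0
```

Request:
servo_tool:
  plan: "-0.03 0 0 0;-0.06 0 0 0;-0.08 -0.02 0 0;-0.08 -0.04 0 0;-0.08 -0.04 0 0;-0.08 -0.04 0 0"

```text
t: 30.17
tool_pos: [0.3968, 0.2757, 0.185]
orientation: [3.129, -0.251, -0.005]
force: [0.5, -1.0, -0.1]
opening: 0.0318
gripper_force: 0.0
```

Run:
```python
from tools import *
c=cam('wrist'); pickle.dump(c,open('w14.pkl','wb')); cv2.imwrite('pics/w14.png',cv2.resize(c['image'],(784,588),interpolation=cv2.INTER_CUBIC)); print(c['s']['tool_pos'],c['s']['t'],c['s']['opening'])
```

```text
[0.3968489  0.27574297 0.18503391] 30.1667 0.03177302361952613
```

View pics/w14.png

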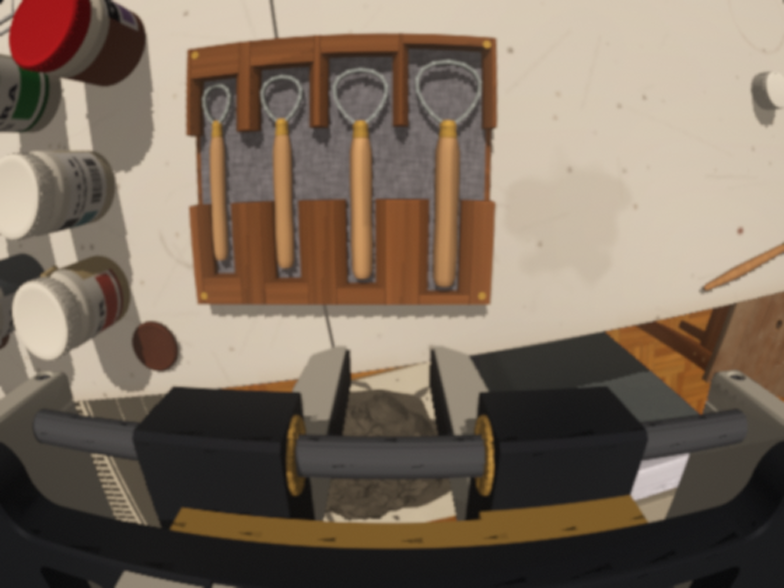

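All four tools lie flat in their cutouts with loops in the far pockets (tips at cols 217, 282, 361 and 448). The needle is undisturbed at right, so I'm handing in.

```bash
python3 -c "
from plant import robot
print(robot.close_job())"
```

```text
the job is handed in; nothing more can be done
None
```

The four loop tools are back in the tray, smallest at left to largest at right, loops in the far pockets and flat on the felt in the last wrist picture; the needle tool was not touched, and the job was handed in at about 30 s.

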